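# Feel for the worn toggle clamp and move its fixture to the repair tray

### The arm

A 7-joint arm with a two-finger parallel gripper is mounted at the origin on the work surface. World frame = base frame: x ahead of the robot, y to its left, z up, the work surface at z = 0. Lengths are in mm, angles in degrees, forces in N, time in s.
With the tool pointing down it reaches from about 425 to 875 mm from the base axis. Payload 8.4 kg.
Tool frame: the origin (TCP) lies midway between the tips of the shut fingers; the grasp point (between the pads) lies 19 mm behind it; z points along the fingers, x is the direction in which the jaws open and shut, and the axes are right-handed (so a half turn about z gives the same grasp; the last joint's range is limited). The gripper opens to 87 mm and grips with 3 to 60 N. Pads are 19 mm wide; open, the fingers measure 117 mm over their backs; the gripper's body (75 mm by 190 mm) begins 51 mm behind the grasp point.
Start: joints at [61.524, 19.091, 2.286, 83.961, -0.768, 76.965, -3.352], TCP at [251.78, -599.225, 222.546] pointing down, gripper open.
Joint ranges: [-147.57, 147.57], [-21.85, 119.76], [-74.77, 79.35], [14.55, 137.4], [-85.83, 265.84], [4.83, 119.75], [-152.11, 152.11]. Speed limits (degrees/s): [127.2, 127.2, 159.86, 159.86, 180, 180, 180].

### API

Orientations are given as [roll, pitch, yaw] about the fixed x, y, z axes, in that order (R = Rz(yaw) Ry(pitch) Rx(roll)).
In Python, from rig import manip, camera gives the robot as it stands.
- The arm moves only by the tool arm_command, never from a script. Its argument "motion" is a list of rows, each an object of numbers: "wx", "wy", "wz": the turn, a rotation vector about the world's x, y, z in degrees; "tx", "ty", "tz": the shift along the world's x, y, z in cm; "fingers": the opening, from 0 (shut) to 1 (fully open). A call has 1 to 20 rows; each row is the pose to reach, as a shift and turn from the pose commanded when the call began; what a row does not reach only later rows make up. A row lasts 1/10 s, in which the tool goes at most 50 mm and 8.59 degrees, less where a joint would pass 70% of its speed; a pose out of reach is approached as far as the arm can. A call with a gripper value outside its range is refused whole. The fingers move at their own pace and stop on an object; "force" is the grip in N (left out, the last holds). Time passes only in rows, so rows that repeat a pose let the fingers close. It gives the time, the measured TCP pose, the force and the opening at its end, in the units of the state.
- manip.get_obs(): the state, without advancing time (a new reading comes with each control period).
- camera(name): name is "scene" or "top" or "wrist"; returns a dict with "image" (400x640x3 uint8, red, green, blue), "depth" (400x640 float32, mm along the optical axis (not along the pixel's ray), 0 where there is no reading), "mtx" (3x3 intrinsics, pixels), "cam_to_world" (4x4, takes a point from camera to world coordinates). Camera axes: x right, y down, z forward; pixel columns grow to the right and rows downward; lengths in mm; the calibration is good to about 2 mm. A picture is of the moment at which its call begins.
- manip.job_done(): hands the job in, once; it reports no verdict.
The state is a dict: "clock": time; "joint_pos": joint angles; "qvel": joint speeds; "joint_efforts": joint torques, N m; "ee_pos": TCP position; "ee_rot": TCP orientation; "wrist_force": force on the tool from outside, world axes, zero at the start; "moment": the same for the moment, N m; "opening": finger opening in mm.
Only numpy, scipy, OpenCV 4.12 (cv2) and the standard library are available. Lean on these libraries where they do the work, as an engineer would, in place of code of your own. Each camera call takes 0.05 s, during which the arm holds its last target.

### The job

One of the three clamping fixtures on the bench has a toggle clamp with worn rivets: rock the clamp handles gently sideways, back and forth between the ends of their play, to feel which one is loose, never so hard that a fixture tips or shifts on the bench. Having rocked it where it stands, lift the fixture with the loose handle by its grip and set it down gently in the repair tray, flat on its plate, and leave its handle pushed over to either end of its play, so that the fitter sees the slop. Leave the sound fixtures and everything else where they stand.

Things in the scene. Friction and masses are not known exactly. Their poses are not given: they have to be found in the camera images.
- fixture_a: Loose 0.85 kg clamping fixture: aluminium plate 90 (x) x 140 (y) x 16 mm with a locked-shut vertical-handle toggle clamp in plain steel. Origin: centre of the plate's underside; y along its long side (the handle's sideways), -x towards the clamp spindle. All three look alike. Only weight and friction hold it: pushing the grip sideways at its centre with over about 4 N begins to tip or skid it.
- grip_a (a point): Centre of fixture_a's upright grey hand grip, rounded, 28 (x) x 22 (y) x 78 mm; z up along it; 122 mm straight above the origin and above the centre of mass. Its play is sideways only (fixture y), about a rivet 77 mm below: here about 1 mm either side of upright if sound, over 6 mm if worn, dragging about 0.5 N and staying put, with hard stops. Strong enough to lift the fixture by.
- fixture_b: Loose 0.85 kg clamping fixture: aluminium plate 90 (x) x 140 (y) x 16 mm with a locked-shut vertical-handle toggle clamp in plain steel. Origin: centre of the plate's underside; y along its long side (the handle's sideways), -x towards the clamp spindle. All three look alike. Only weight and friction hold it: pushing the grip sideways at its centre with over about 4 N begins to tip or skid it.
- grip_b (a point): Centre of fixture_b's upright grey hand grip, rounded, 28 (x) x 22 (y) x 78 mm; z up along it; 122 mm straight above the origin and above the centre of mass. Its play is sideways only (fixture y), about a rivet 77 mm below: here about 1 mm either side of upright if sound, over 6 mm if worn, dragging about 0.5 N and staying put, with hard stops. Strong enough to lift the fixture by.
- fixture_c: Loose 0.85 kg clamping fixture: aluminium plate 90 (x) x 140 (y) x 16 mm with a locked-shut vertical-handle toggle clamp in plain steel. Origin: centre of the plate's underside; y along its long side (the handle's sideways), -x towards the clamp spindle. All three look alike. Only weight and friction hold it: pushing the grip sideways at its centre with over about 4 N begins to tip or skid it.
- grip_c (a point): Centre of fixture_c's upright grey hand grip, rounded, 28 (x) x 22 (y) x 78 mm; z up along it; 122 mm straight above the origin and above the centre of mass. Its play is sideways only (fixture y), about a rivet 77 mm below: here about 1 mm either side of upright if sound, over 6 mm if worn, dragging about 0.5 N and staying put, with hard stops. Strong enough to lift the fixture by.
- repair_tray: Open sheet-steel tray fixed on the bench, outside 136 (x) x 190 (y) x 30 mm high, walls and floor 3 mm thick. Origin: centre of its underside; x and y along its sides.
- holder_1: Bystander on the bench, not part of the job: steel toolholder standing nose down, taper up, 46 mm across, 121 mm tall. Origin on it or under its centre.
- holder_2: Bystander on the bench, not part of the job: the same toolholder in darker steel. Origin on it or under its centre.
- collet: Bystander on the bench, not part of the job: small collet standing, 26 mm across, 34 mm tall. Origin on it or under its centre.
- collet_nut: Bystander on the bench, not part of the job: ring nut lying flat, 42 mm across, 19 mm tall. Origin on it or under its centre.
- spanner: Bystander on the bench, not part of the job: open-end spanner lying flat, 170 mm. Origin on it or under its centre.
- mallet: Bystander on the bench, not part of the job: mallet lying, 280 mm. Origin on it or under its centre.
- screwdriver: Bystander on the bench, not part of the job: screwdriver lying, 180 mm. Origin on it or under its centre.
Mind the look-alikes: they are no part of the job. What is shaped like the fixture_b but blue or orange is not meant. What is shaped like the fixture_a but green is not meant.

How it is judged (in metres and radians):
On the way, in this order (a step that is already met when the one before it is completed fails the run):
1. a loose handle has been pushed to an end of its play, its fixture still standing in its place ((((y of grip_a in the frame of fixture_a above 0.005 m or y of grip_a in the frame of fixture_a below -0.005 m) and distance of fixture_a from where it was at the start of the episode below 0.03 m) or ((y of grip_b in the frame of fixture_b above 0.005 m or y of grip_b in the frame of fixture_b below -0.005 m) and distance of fixture_b from where it was at the start of the episode below 0.03 m) or ((y of grip_c in the frame of fixture_c above 0.005 m or y of grip_c in the frame of fixture_c below -0.005 m) and distance of fixture_c from where it was at the start of the episode below 0.03 m))).
2. it has been brought back through upright (y of grip_a in the frame of fixture_a between -0.003 and 0.003 m and y of grip_b in the frame of fixture_b between -0.003 and 0.003 m and y of grip_c in the frame of fixture_c between -0.003 and 0.003 m).
3. and pushed to an end of its play again, in the same place ((((y of grip_a in the frame of fixture_a above 0.005 m or y of grip_a in the frame of fixture_a below -0.005 m) and distance of fixture_a from where it was at the start of the episode below 0.03 m) or ((y of grip_b in the frame of fixture_b above 0.005 m or y of grip_b in the frame of fixture_b below -0.005 m) and distance of fixture_b from where it was at the start of the episode below 0.03 m) or ((y of grip_c in the frame of fixture_c above 0.005 m or y of grip_c in the frame of fixture_c below -0.005 m) and distance of fixture_c from where it was at the start of the episode below 0.03 m))).
At the end, for the whole second after the job is handed in: The fixture with the loose handle stands flat (within 3 degrees) and at rest on the floor of the repair tray, its grip left more than 5 mm to one side; the two sound fixtures are within 6 mm of where they began and flat on the bench, and the other things within 30 mm (((x of fixture_a in the frame of repair_tray between -0.025 and 0.025 m and y of fixture_a in the frame of repair_tray between -0.03 and 0.03 m and z of fixture_a in the frame of repair_tray below 0.008 m and angle between fixture_a's own z axis and vertical below 0.05 rad and linear speed of fixture_a below 0.01 m/s and (y of grip_a in the frame of fixture_a above 0.005 m or y of grip_a in the frame of fixture_a below -0.005 m) and distance of each of fixture_b, fixture_c from where it was at the start of the episode below 0.006 m and angle between each of fixture_b, fixture_c's own z axis and vertical below 0.03 rad) or (x of fixture_b in the frame of repair_tray between -0.025 and 0.025 m and y of fixture_b in the frame of repair_tray between -0.03 and 0.03 m and z of fixture_b in the frame of repair_tray below 0.008 m and angle between fixture_b's own z axis and vertical below 0.05 rad and linear speed of fixture_b below 0.01 m/s and (y of grip_b in the frame of fixture_b above 0.005 m or y of grip_b in the frame of fixture_b below -0.005 m) and distance of each of fixture_a, fixture_c from where it was at the start of the episode below 0.006 m and angle between each of fixture_a, fixture_c's own z axis and vertical below 0.03 rad) or (x of fixture_c in the frame of repair_tray between -0.025 and 0.025 m and y of fixture_c in the frame of repair_tray between -0.03 and 0.03 m and z of fixture_c in the frame of repair_tray below 0.008 m and angle between fixture_c's own z axis and vertical below 0.05 rad and linear speed of fixture_c below 0.01 m/s and (y of grip_c in the frame of fixture_c above 0.005 m or y of grip_c in the frame of fixture_c below -0.005 m) and distance of each of fixture_a, fixture_b from where it was at the start of the episode below 0.006 m and angle between each of fixture_a, fixture_b's own z axis and vertical below 0.03 rad)) and distance of each of holder_1, holder_2, collet, collet_nut, spanner, mallet, screwdriver from where it was at the start of the episode below 0.03 m); the robot touches nothing.
It fails at once if a fixture pushed so hard that it tipped on the bench by more than 2 degrees, plate and handle together ((angle between fixture_a's own z axis and vertical above 0.035 rad and y of grip_a in the frame of fixture_a between -0.0022 and 0.0022 m and height (world z) of fixture_a below 0.006 m and distance of fixture_a from where it was at the start of the episode below 0.02 m) or (angle between fixture_b's own z axis and vertical above 0.035 rad and y of grip_b in the frame of fixture_b between -0.0022 and 0.0022 m and height (world z) of fixture_b below 0.006 m and distance of fixture_b from where it was at the start of the episode below 0.02 m) or (angle between fixture_c's own z axis and vertical above 0.035 rad and y of grip_c in the frame of fixture_c between -0.0022 and 0.0022 m and height (world z) of fixture_c below 0.006 m and distance of fixture_c from where it was at the start of the episode below 0.02 m)).
It fails at once if two fixtures shifted by more than 6 mm (only the rejected one may be) (distance of each of fixture_a, fixture_b from where it was at the start of the episode above 0.006 m or distance of each of fixture_a, fixture_c from where it was at the start of the episode above 0.006 m or distance of each of fixture_b, fixture_c from where it was at the start of the episode above 0.006 m).
It fails at once if a bystander moved more than 30 mm (distance of any of holder_1, holder_2, collet, collet_nut, spanner, mallet, screwdriver from where it was at the start of the episode above 0.03 m).
It fails at once if a fixture dropped or slammed into the tray (over 100 N) (contact force between any of fixture_a, fixture_b, fixture_c and repair_tray above 100 N).
It fails at once if a fixture knocked over (angle between any of fixture_a, fixture_b, fixture_c's own z axis and vertical above 0.5 rad).
It also fails if it takes over 72 s, if anything falls off the work surface, if the arm or the gripper's body presses on something with over 40 N, if the wrist force passes 120 N, or if a joint passes its speed limit or range.

## Working session

There is one attempt and no reset: what is moved stays moved. The work goes in short steps, Python scripts to look and compute and a tool call to move; the robot and the scene stay as the last step left them, time stands still between calls to the robot, and variables do not carry over. Pictures are saved under pics/ and viewed, and the job is handed in when it is done.

Besides the shell and the picture viewer there is one more tool, called after "Call:" by a JSON object that holds its "api" and its "payload", one argument or row to a line. arm_command: Moves the arm, as the interface text tells. Its arguments: {"type":"object","properties":{"motion":{"type":"array"},"force":{"type":"number"}},"required":["motion"]}

```bash
mkdir -p pics; ls; python3 - <<'E'
from rig import manip, camera
import cv2,numpy as np
print(manip.get_obs())
for n in ("scene","top"):
    c=camera(n); cv2.imwrite(f"pics/{n}0.png",c["image"][:,:,::-1]); np.savez(f"{n}0.npz",**c)
    print(n,c["mtx"],c["cam_to_world"])
E
```

```text
pics
{'clock': 0.0, 'joint_pos': array([61.52620216, 19.132814  ,  2.28400119, 84.01316636, -0.76701373,
       76.96412502, -3.35065749]), 'qvel': array([-0.0700184 , -0.03965761, -0.0728481 ,  0.01105209, -0.0130739 ,
       -0.10766324,  0.04908387]), 'joint_efforts': array([-1.30909721e-03, -6.56362867e+01,  1.33498203e+00, -4.03816688e+01,
       -5.96293900e-02,  4.46900656e-02,  1.43177108e-04]), 'ee_pos': array([ 251.56874464, -598.82357483,  221.62922215]), 'ee_rot': array([ 1.79992991e+02,  9.46211093e-02, -6.72090809e+01]), 'wrist_force': array([-0.01511601,  0.42688582, -0.03753306]), 'moment': array([-0.05430458, -0.02177364, -0.02248218]), 'opening': 87.11534495357088}
scene [[456.9445105    0.         315.96735568]
 [  0.         456.9445105  196.33526849]
 [  0.           0.           1.        ]] [[ 6.72564869e-01  4.75876129e-01 -5.66743687e-01  1.31305125e+03]
 [ 7.40000586e-01 -4.40184455e-01  5.08563446e-01 -5.92365427e+02]
 [-7.45855698e-03 -7.61432568e-01 -6.48201214e-01  9.37533790e+02]
 [ 0.00000000e+00  0.00000000e+00  0.00000000e+00  1.00000000e+00]]
top [[374.05853333   0.         314.79780313]
 [  0.         374.05853333 199.7822142 ]
 [  0.           0.           1.        ]] [[-1.65946611e-02 -9.89627545e-01  1.42695270e-01  4.34179262e+02]
 [-9.99617863e-01  1.32652610e-02 -2.42520442e-02  6.09301581e+01]
 [ 2.21076010e-02 -1.43043195e-01 -9.89469503e-01  1.11264862e+03]
 [ 0.00000000e+00  0.00000000e+00  0.00000000e+00  1.00000000e+00]]
```

View pics/scene0.png

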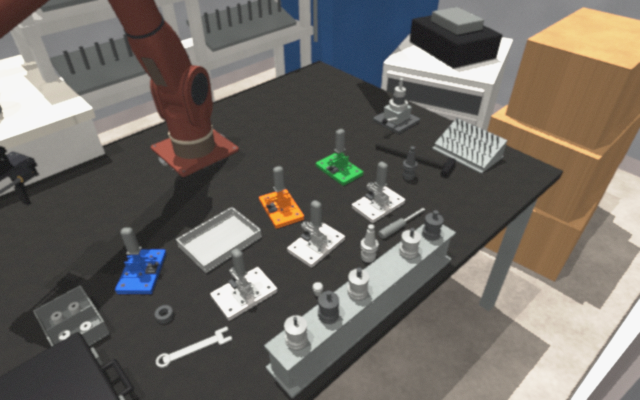

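View pics/top0.png

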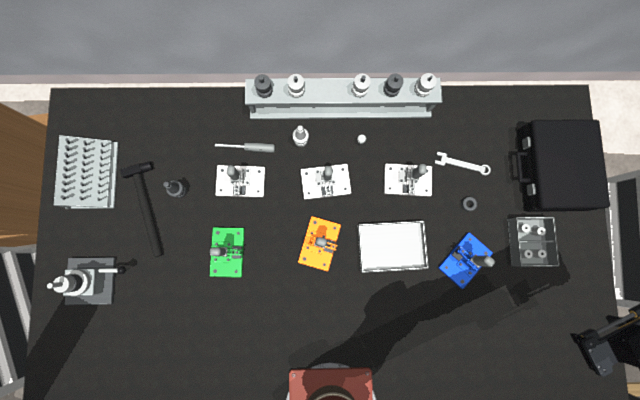

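```bash
cat > h.py <<'E'
import numpy as np,cv2
def world(c,u,v,z=None):
    M=c["mtx"];T=c["cam_to_world"]
    r=np.array([(u-M[0,2])/M[0,0],(v-M[1,2])/M[1,1],1.])
    if z is None:
        d=float(c["depth"][int(round(v)),int(round(u))]); p=r*d
        return T[:3,:3]@p+T[:3,3]
    d=T[:3,:3]@r; return T[:3,3]+d*(z-T[2,3])/d[2]
def pts(c):
    h,w=c["depth"].shape;M=c["mtx"];T=c["cam_to_world"]
    v,u=np.mgrid[:h,:w];d=c["depth"]
    P=np.stack([(u-M[0,2])/M[0,0]*d,(v-M[1,2])/M[1,1]*d,d],-1)
    return P@T[:3,:3].T+T[:3,3]
def crop(im,x,y,w,h,s,fn):
    cv2.imwrite(fn,cv2.resize(np.ascontiguousarray(im[y:y+h,x:x+w,::-1]),None,fx=s,fy=s,interpolation=cv2.INTER_CUBIC))
E
python3 - <<'E'
from h import *
c=dict(np.load("top0.npz"));crop(c["image"],205,120,240,160,3.3,"pics/topc.png")
P=pts(c);im=c["image"].astype(int)
for n,(x0,x1) in dict(l=(205,275),m=(290,360),r=(375,440)).items():
    s=np.zeros(P.shape[:2],bool);s[155:205,x0:x1]=1
    pl=s&(abs(P[...,2]-16)<5)
    q=P[pl]; r=cv2.minAreaRect(q[:,:2].astype(np.float32));
    g=P[s&(P[...,2]>120)&(P[...,2]<175)]
    print(n,pl.sum(),np.median(q[:,2]),r,'grip',len(g),g.mean(0) if len(g) else 0,g.max(0) if len(g) else 0,g.min(0) if len(g) else 0)
s=np.zeros(P.shape[:2],bool);s[210:280,350:435]=1
t=P[s&(P[...,2]>22)&(P[...,2]<40)];print('tray',len(t),cv2.minAreaRect(t[:,:2].astype(np.float32)))
E
```

```text
l 1014 15.599466293301134 ((654.7822875976562, 257.2291259765625), (141.16651916503906, 91.0195541381836), 87.14596557617188) grip 115 [651.66627037 254.76252931 151.12401427] [666.85052333 268.21082433 163.2785244 ] [640.09526067 245.62548719 121.54279737]
m 1041 15.789780675726433 ((649.8274536132812, 2.0903778076171875), (90.46810150146484, 139.76840209960938), 6.038032531738281) grip 99 [646.62281016   3.46868011 153.11332339] [661.60334844  13.83934622 163.90523177] [635.54828012  -8.923221   121.04568026]
r 942 15.899424030214846 ((651.8720092773438, -245.29794311523438), (139.35227966308594, 90.33558654785156), 85.53633880615234) grip 121 [ 649.17957955 -242.59305514  149.4261409 ] [ 664.4082421  -235.02310764  162.71772715] [ 638.19583504 -254.81162164  120.40987131]
tray 293 ((453.5296936035156, -188.06170654296875), (136.23902893066406, 190.31468200683594), 2.2557308673858643)
```

View pics/topc.png

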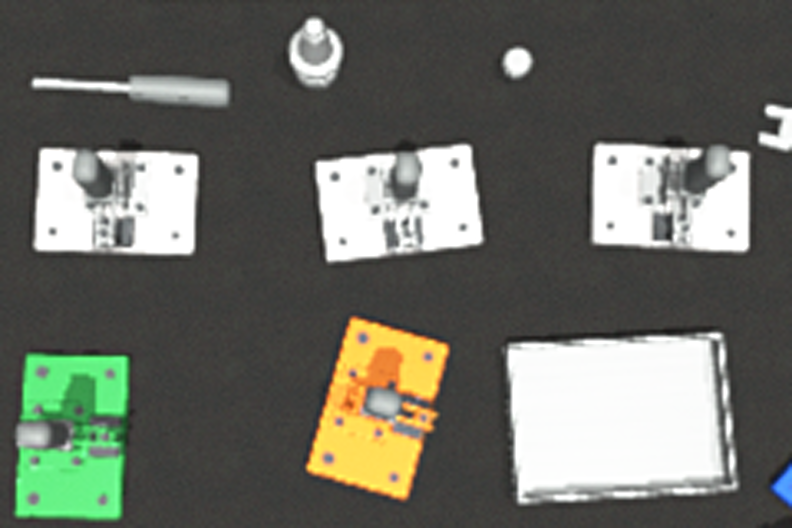

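Call:
{"api": "arm_command", "payload": {
  "motion": [
    {"tx":40,"ty":35.4,"tz":1,"wz":-27.3,"fingers":0.45},
    {"tx":40,"ty":35.4,"tz":1,"wz":-27.3,"fingers":0.45},
    {"tx":40,"ty":35.4,"tz":1,"wz":-27.3,"fingers":0.45},
    {"tx":40,"ty":35.4,"tz":1,"wz":-27.3,"fingers":0.45},
    {"tx":40,"ty":35.4,"tz":1,"wz":-27.3,"fingers":0.45},
    {"tx":40,"ty":35.4,"tz":1,"wz":-27.3,"fingers":0.45},
    {"tx":40,"ty":35.4,"tz":1,"wz":-27.3,"fingers":0.45},
    {"tx":40,"ty":35.4,"tz":1,"wz":-27.3,"fingers":0.45},
    {"tx":40,"ty":35.4,"tz":1,"wz":-27.3,"fingers":0.45},
    {"tx":40,"ty":35.4,"tz":1,"wz":-27.3,"fingers":0.45},
    {"tx":40,"ty":35.4,"tz":1,"wz":-27.3,"fingers":0.45},
    {"tx":40,"ty":35.4,"tz":1,"wz":-27.3,"fingers":0.45},
    {"tx":40,"ty":35.4,"tz":1,"wz":-27.3,"fingers":0.45},
    {"tx":40,"ty":35.4,"tz":1,"wz":-27.3,"fingers":0.45},
    {"tx":40,"ty":35.4,"tz":1,"wz":-27.3,"fingers":0.45}
  ],
  "force": 20
}}

```text
invalid input
```

```bash
python3 - <<'E'
from rig import manip, camera
import cv2,numpy as np
c=camera("wrist"); cv2.imwrite(f"pics/w1.png",c["image"][:,:,::-1]); np.savez(f"w1.npz",**c)
o=manip.get_obs();print(o["clock"],o["ee_pos"],o["ee_rot"],o["wrist_force"],o["opening"],o["joint_pos"])
from h import *
P=pts(c)
m=(P[...,2]>130)&(P[...,2]<150);q=P[m]
print(len(q),q.min(0),q.max(0))
m=(abs(P[...,2]-16)<4);q=P[m];print(len(q),cv2.minAreaRect(q[:,:2].astype(np.float32)))
E
```

```text
0.15 [ 251.65068083 -598.92954878  221.88157946] [ 1.79996025e+02  6.99573826e-02 -6.72088038e+01] [ 0.33924411  0.34266819 -0.63475267] 87.6322577184529 [61.52363192 19.12240267  2.28535973 83.99741023 -0.76861695 76.96550166
 -3.35151343]Traceback (most recent call last):
  File "<stdin>", line 8, in <module>
    return umr_minimum(a, axis, None, out, keepdims, initial, where)
ValueError: zero-size array to reduction operation minimum which has no identity
```

View pics/w1.png

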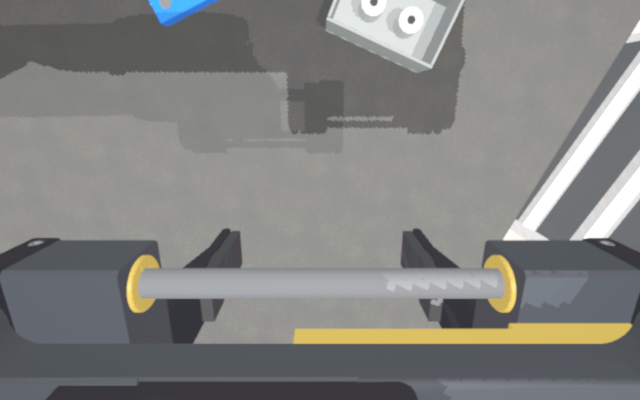

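Call:
{"api": "arm_command", "payload": {
  "motion": [
    {"wx":0,"wy":0,"wz":-8,"tx":4,"ty":3,"tz":1,"fingers":0.45}
  ],
  "force": 20
}}

```text
clock: 0.25
ee_pos: [283.5, -573.2, 230.5]
ee_rot: [179.7, 0.1, -75.7]
wrist_force: [-0.7, -0.7, 1.1]
opening: 83.9
```

Call:
{"api": "arm_command", "payload": {
  "motion": [
    {"wx":0,"wy":0,"wz":-8,"tx":4,"ty":3.5,"tz":0,"fingers":0.45},
    {"wx":0,"wy":0,"wz":-16,"tx":8,"ty":7,"tz":0,"fingers":0.45},
    {"wx":0,"wy":0,"wz":-19.3,"tx":36,"ty":32.4,"tz":0,"fingers":0.45},
    {"wx":0,"wy":0,"wz":-19.3,"tx":36,"ty":32.4,"tz":0,"fingers":0.45},
    {"wx":0,"wy":0,"wz":-19.3,"tx":36,"ty":32.4,"tz":0,"fingers":0.45},
    {"wx":0,"wy":0,"wz":-19.3,"tx":36,"ty":32.4,"tz":0,"fingers":0.45},
    {"wx":0,"wy":0,"wz":-19.3,"tx":36,"ty":32.4,"tz":0,"fingers":0.45},
    {"wx":0,"wy":0,"wz":-19.3,"tx":36,"ty":32.4,"tz":0,"fingers":0.45},
    {"wx":0,"wy":0,"wz":-19.3,"tx":36,"ty":32.4,"tz":0,"fingers":0.45},
    {"wx":0,"wy":0,"wz":-19.3,"tx":36,"ty":32.4,"tz":0,"fingers":0.45},
    {"wx":0,"wy":0,"wz":-19.3,"tx":36,"ty":32.4,"tz":0,"fingers":0.45},
    {"wx":0,"wy":0,"wz":-19.3,"tx":36,"ty":32.4,"tz":0,"fingers":0.45},
    {"wx":0,"wy":0,"wz":-19.3,"tx":36,"ty":32.4,"tz":0,"fingers":0.45},
    {"wx":0,"wy":0,"wz":-19.3,"tx":36,"ty":32.4,"tz":0,"fingers":0.45},
    {"wx":0,"wy":0,"wz":-19.3,"tx":36,"ty":32.4,"tz":0,"fingers":0.45}
  ],
  "force": 20
}}

```text
clock: 1.75
ee_pos: [650.3, -247.2, 232.6]
ee_rot: [-180.0, -0.0, -94.6]
wrist_force: [0.1, -0.2, -0.9]
opening: 39.3
```

```bash
cat > look.py <<'E'
import sys
from rig import manip, camera
import cv2,numpy as np
from h import *
n=sys.argv[1]
c=camera("wrist"); cv2.imwrite(f"pics/{n}.png",c["image"][:,:,::-1]); np.savez(f"{n}.npz",**c)
o=manip.get_obs();print(o["clock"],o["ee_pos"],o["ee_rot"],o["wrist_force"],o["opening"],o["joint_pos"].round(1))
E
python3 look.py w2; python3 - <<'E'
from h import *
c=dict(np.load("w2.npz"))
P=pts(c)
for a,b in((100,130),(130,145),(145,158),(158,166)):
    m=(P[...,2]>a)&(P[...,2]<b)&(c["depth"]>0);q=P[m]
    if len(q):print(a,len(q),q.min(0),q.max(0))
m=(abs(P[...,2]-16)<4);q=P[m];print(len(q),cv2.minAreaRect(q[:,:2].astype(np.float32)))
E
```

```text
1.8 [ 650.41428498 -246.86207313  232.62907482] [-1.79989257e+02 -1.70070799e-02 -9.45991255e+01] [-0.01478097 -1.21014148  0.39329887] 39.455924172092004 [ 22.9  24.6  -8.2  75.3   3.5  80.3 -79.8]
100 1062 [ 636.7672822  -257.7486977   100.02379918] [666.96055896   7.1498845  129.99928895]
130 659 [ 637.08486005 -257.77430297  130.01563648] [666.96211248   7.64109742 144.98085059]
145 952 [ 636.85200155 -257.84724798  145.00943682] [666.95489125   9.54738081 157.99674708]
158 1004 [ 639.01211872 -256.01086568  158.02007544] [664.94123671   7.31141243 162.57273574]
14521 ((619.441650390625, -277.6763916015625), (736.30859375, 425.41864013671875), 86.458740234375)
```

View pics/w2.png

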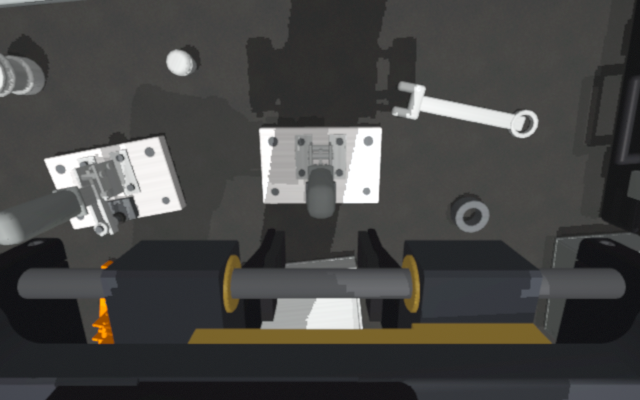

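```bash
python3 - <<'E'
from h import *
c=dict(np.load("w2.npz"))
P=pts(c)
for nm,lo,hi in(("R",-330,-160),("M",-80,90)):
  s=(c["depth"]>0)&(P[...,1]>lo)&(P[...,1]<hi)
  for a,b in((90,110),(110,130),(130,158)):
    q=P[s&(P[...,2]>a)&(P[...,2]<b)&(P[...,0]>610)]
    if len(q):print(nm,a,len(q),q.min(0).round(1),q.max(0).round(1),((q.min(0)+q.max(0))/2).round(1))
  q=P[s&(abs(P[...,2]-16)<4)&(P[...,0]>585)];print(nm,len(q),cv2.minAreaRect(q[:,:2].astype(np.float32)))
E
```

```text
R 90 91 [ 658.  -257.7   90.7] [ 666.8 -236.   110. ] [ 662.4 -246.9  100.3]
R 110 118 [ 658.4 -257.6  110.1] [ 667.  -236.3  130. ] [ 662.7 -247.   120. ]
R 130 399 [ 639.7 -257.8  130.1] [ 667.  -235.7  158. ] [ 653.4 -246.8  144.1]
R 7029 ((652.38623046875, -246.28314208984375), (140.16378784179688, 90.5941162109375), 85.69424438476562)
M 90 502 [636.9 -10.3  90.1] [664.8   7.1 110. ] [650.9  -1.6 100. ]
M 110 626 [636.8 -10.6 110. ] [664.9   6.5 130. ] [650.8  -2.1 120. ]
M 130 1212 [636.9 -10.  130. ] [665.    9.5 158. ] [ 6.509e+02 -2.000e-01  1.440e+02]
M 5534 ((732.126953125, 10.559249877929688), (254.63168334960938, 141.30206298828125), 5.995849609375)
```

Call:
{"api": "arm_command", "payload": {
  "motion": [
    {"wx":0,"wy":0,"wz":0,"tx":0.2,"ty":0,"tz":-4,"fingers":0.45},
    {"wx":0,"wy":0,"wz":0,"tx":0.2,"ty":0,"tz":-8,"fingers":0.45},
    {"wx":0,"wy":0,"wz":0,"tx":0.2,"ty":0,"tz":-10.5,"fingers":0.4},
    {"wx":0,"wy":0,"wz":0,"tx":0.2,"ty":0,"tz":-12.5,"fingers":0.37},
    {"wx":0,"wy":0,"wz":0,"tx":0.2,"ty":0,"tz":-12.5,"fingers":0.34},
    {"wx":0,"wy":0,"wz":0,"tx":0.2,"ty":0,"tz":-12.5,"fingers":0.34},
    {"wx":0,"wy":0,"wz":0,"tx":0.2,"ty":0,"tz":-12.5,"fingers":0.34}
  ]
}}

```text
clock: 2.5
ee_pos: [653.9, -246.3, 109.3]
ee_rot: [-179.9, -0.0, -94.5]
wrist_force: [0.8, -0.7, 0.8]
opening: 29.7
```

```bash
python3 look.py w3
```

```text
2.55 [ 653.90677782 -246.2426876   109.31795884] [-1.79848457e+02 -3.56685623e-02 -9.45235079e+01] [ 0.28521725 -0.32593828 -0.07560299] 29.53686126261817 [ 22.9  29.   -8.2  83.6   4.3  67.6 -80.5]
```

View pics/w3.png

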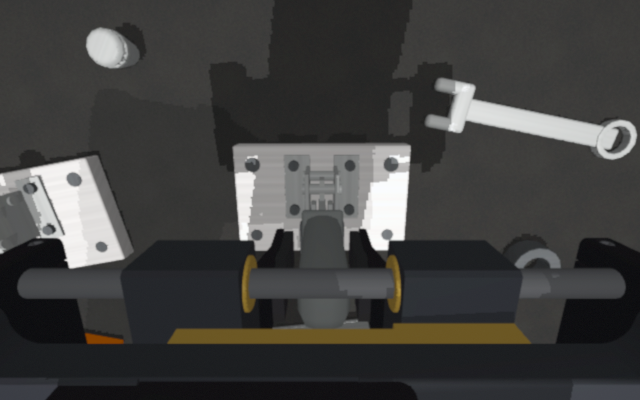

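Call:
{"api": "arm_command", "payload": {
  "motion": [
    {"wx":0,"wy":0,"wz":0,"tx":0,"ty":0.2,"tz":0,"fingers":0.34},
    {"wx":0,"wy":0,"wz":0,"tx":0,"ty":0.3,"tz":0,"fingers":0.34},
    {"wx":0,"wy":0,"wz":0,"tx":0,"ty":0.4,"tz":0,"fingers":0.34},
    {"wx":0,"wy":0,"wz":0,"tx":0,"ty":0.5,"tz":0,"fingers":0.34},
    {"wx":0,"wy":0,"wz":0,"tx":0,"ty":0.5,"tz":0,"fingers":0.34}
  ]
}}

```text
clock: 3.05
ee_pos: [653.1, -240.6, 107.5]
ee_rot: [-180.0, 0.0, -94.5]
wrist_force: [0.1, -0.6, -0.0]
opening: 29.6
```

Call:
{"api": "arm_command", "payload": {
  "motion": [
    {"wx":0,"wy":0,"wz":0,"tx":0,"ty":0.1,"tz":0,"fingers":0.34},
    {"wx":0,"wy":0,"wz":0,"tx":0,"ty":0.1,"tz":0,"fingers":0.34}
  ]
}}

```text
clock: 3.25
ee_pos: [653.0, -239.6, 107.3]
ee_rot: [180.0, 0.0, -94.5]
wrist_force: [-0.3, -0.5, 0.7]
opening: 29.5
```

```bash
python3 look.py w4; python3 -c "
from h import *
crop(dict(np.load('w4.npz'))['image'],220,130,200,200,3,'pics/w4c.png');crop(dict(np.load('w3.npz'))['image'],220,130,200,200,3,'pics/w3c.png')"
```

```text
3.3 [ 652.94188354 -239.68395062  107.25913527] [ 1.79987353e+02  8.51536382e-03 -9.45049573e+01] [ 0.50242033 -0.32943178  0.63979898] 29.760444112205775 [ 22.5  28.9  -8.4  84.    4.4  67.4 -81. ]
```

View pics/w4c.png

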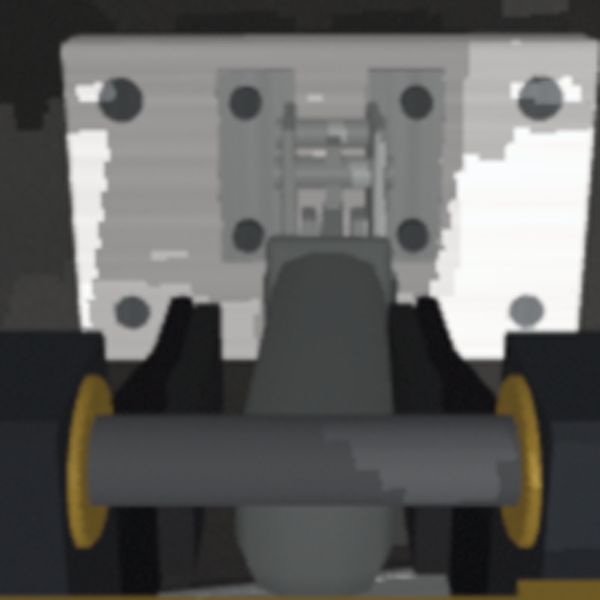

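View pics/w3c.png

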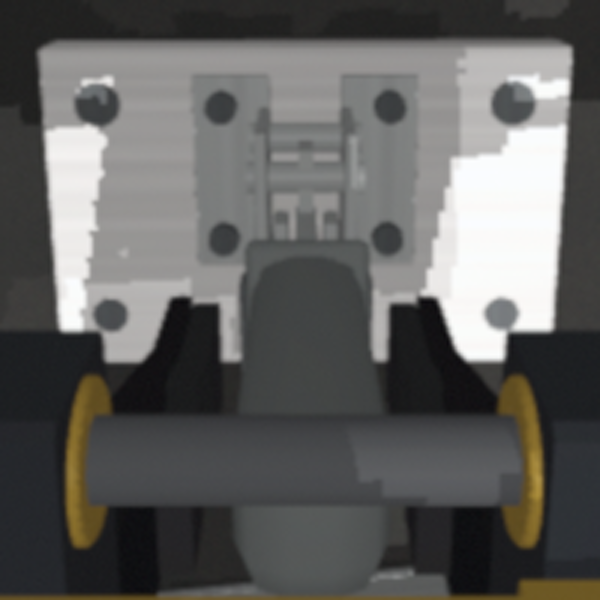

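```bash
cat > plate.py <<'E'
import sys
from h import *
# plate plane + grip centreline lateral vs height
for n in sys.argv[4:]:
  y0=float(sys.argv[1]);yw=float(sys.argv[2]);xc=float(sys.argv[3])
  c=dict(np.load(n+".npz"));P=pts(c);s=(c["depth"]>0)&(abs(P[...,1]-y0)<95)&(abs(P[...,0]-xc)<70)
  q=P[s&(abs(P[...,2]-16)<6)]
  A=np.c_[q[:,:2]-q[:,:2].mean(0),np.ones(len(q))];k,*_=np.linalg.lstsq(A,q[:,2],rcond=None)
  r=cv2.minAreaRect(q[:,:2].astype(np.float32))
  t=np.radians(yw);ly=lambda p:-(p[:,0]-xc)*np.sin(t)+(p[:,1]-y0)*np.cos(t)
  print(n,"plane slope deg",np.degrees(k[:2]).round(2),k[2].round(2),"rect",np.round(r[0],1),np.round(r[1],1),round(r[2],1),"ymin/max",q[:,1].min().round(1),q[:,1].max().round(1))
  for a,b in((88,100),(130,140),(140,150),(150,158)):
    g=P[s&(P[...,2]>a)&(P[...,2]<b)&(abs(P[...,1]-y0)<22)&(abs(P[...,0]-xc)<19)]
    if len(g)>10:
      l=ly(g);print("  z",a,len(g),"y",l.min().round(1),l.max().round(1),"mid",((l.min()+l.max())/2).round(1))
E
python3 plate.py -246.3 -4.4 652.4 w2 w3 w4
```

```text
w2 plane slope deg [ 0.32 -0.11] 16.56 rect [ 652.4 -246.3] [140.2  90.6] 85.7 ymin/max -318.7 -173.7
  z 88 116 y -11.7 12.3 mid 0.3
  z 130 69 y -11.0 10.7 mid -0.1
  z 140 78 y -11.1 10.3 mid -0.4
  z 150 252 y -11.0 10.8 mid -0.1
w3 plane slope deg [ 0.12 -0.08] 16.56 rect [ 652.7 -246. ] [140.2  90.1] 85.7 ymin/max -318.6 -173.9
  z 88 395 y -12.1 12.1 mid 0.0
  z 130 854 y -21.0 23.0 mid 1.0
  z 140 834 y -21.1 23.0 mid 1.0
  z 150 468 y -20.9 23.0 mid 1.0
w4 plane slope deg [ 0.13 -0.05] 16.56 rect [ 652.9 -245.9] [140.7  90. ] 85.5 ymin/max -318.7 -174.0
  z 88 400 y -9.6 14.1 mid 2.3
  z 130 738 y -18.6 22.9 mid 2.1
  z 140 782 y -19.2 22.8 mid 1.8
  z 150 628 y -12.6 16.9 mid 2.2
```

Call:
{"api": "arm_command", "payload": {
  "motion": [
    {"wx":0,"wy":0,"wz":0,"tx":0,"ty":0.1,"tz":0,"fingers":0.34},
    {"wx":0,"wy":0,"wz":0,"tx":0,"ty":0.2,"tz":0,"fingers":0.34},
    {"wx":0,"wy":0,"wz":0,"tx":0,"ty":0.25,"tz":0,"fingers":0.34},
    {"wx":0,"wy":0,"wz":0,"tx":0,"ty":0.25,"tz":0,"fingers":0.34}
  ]
}}

```text
clock: 3.7
ee_pos: [653.0, -237.5, 107.4]
ee_rot: [-180.0, -0.0, -94.5]
wrist_force: [0.3, -0.8, 0.5]
opening: 29.9
```

```bash
python3 look.py w5;python3 plate.py -246.3 -4.4 652.4 w5
```

```text
3.75 [ 653.04094708 -237.44980861  107.38247501] [-1.79990403e+02 -8.24457475e-03 -9.45146873e+01] [ 0.28629328 -1.22935896 -0.06199372] 29.78157693481544 [ 22.4  28.8  -8.4  84.1   4.4  67.4 -81.2]
w5 plane slope deg [ 0.16 -0.07] 16.56 rect [ 652.7 -246. ] [140.2  90.3] 85.6 ymin/max -318.7 -173.9
  z 88 371 y -8.0 15.5 mid 3.8
  z 130 688 y -15.9 19.4 mid 1.8
  z 140 775 y -17.4 19.0 mid 0.8
  z 150 693 y -16.2 20.8 mid 2.3
```

Call:
{"api": "arm_command", "payload": {
  "motion": [
    {"wx":0,"wy":0,"wz":0,"tx":0,"ty":0.05,"tz":0,"fingers":0.34},
    {"wx":0,"wy":0,"wz":0,"tx":0,"ty":0.1,"tz":0,"fingers":0.34},
    {"wx":0,"wy":0,"wz":0,"tx":0,"ty":0.1,"tz":0,"fingers":0.34}
  ]
}}

```text
clock: 4.05
ee_pos: [653.0, -237.2, 107.4]
ee_rot: [-180.0, -0.1, -94.5]
wrist_force: [1.3, -5.2, 0.6]
opening: 29.9
```

```bash
python3 look.py w6;python3 plate.py -246.3 -4.4 652.4 w6
```

```text
4.1 [ 653.00809532 -237.19542994  107.45407163] [-1.79973747e+02 -5.31662330e-02 -9.45467804e+01] [ 0.88615784 -5.02370262  0.43431965] 29.737554249901645 [ 22.3  28.8  -8.4  84.2   4.4  67.3 -81.3]
w6 plane slope deg [ 0.2  -0.09] 16.58 rect [ 652.6 -246.2] [140.2  90.3] 85.7 ymin/max -318.5 -173.5
  z 88 380 y -8.3 15.7 mid 3.7
  z 130 701 y -15.7 19.6 mid 2.0
  z 140 778 y -17.2 19.4 mid 1.1
  z 150 696 y -14.2 20.7 mid 3.3
```

Call:
{"api": "arm_command", "payload": {
  "motion": [
    {"wx":0,"wy":0,"wz":0,"tx":0,"ty":-0.2,"tz":0,"fingers":0.34},
    {"wx":0,"wy":0,"wz":0,"tx":0,"ty":-0.5,"tz":0,"fingers":0.34},
    {"wx":0,"wy":0,"wz":0,"tx":0,"ty":-0.7,"tz":0,"fingers":0.34},
    {"wx":0,"wy":0,"wz":0,"tx":0,"ty":-0.9,"tz":0,"fingers":0.34},
    {"wx":0,"wy":0,"wz":0,"tx":0,"ty":-1.1,"tz":0,"fingers":0.34},
    {"wx":0,"wy":0,"wz":0,"tx":0,"ty":-1.3,"tz":0,"fingers":0.34},
    {"wx":0,"wy":0,"wz":0,"tx":0,"ty":-1.35,"tz":0,"fingers":0.34},
    {"wx":0,"wy":0,"wz":0,"tx":0,"ty":-1.4,"tz":0,"fingers":0.34},
    {"wx":0,"wy":0,"wz":0,"tx":0,"ty":-1.4,"tz":0,"fingers":0.34},
    {"wx":0,"wy":0,"wz":0,"tx":0,"ty":-1.4,"tz":0,"fingers":0.34}
  ]
}}

```text
clock: 5.1
ee_pos: [653.0, -250.3, 107.3]
ee_rot: [-180.0, 0.0, -94.5]
wrist_force: [-0.5, -0.0, -0.3]
opening: 29.4
```

```bash
python3 look.py w7;python3 plate.py -246.3 -4.4 652.4 w7
```

```text
5.15 [ 653.01331053 -250.26971985  107.35435627] [-1.79998315e+02 -2.87265277e-04 -9.45046027e+01] [-0.15623281  0.18329992 -1.06087083] 29.632235791985543 [ 23.2  29.3  -8.2  83.4   4.3  67.6 -80.1]
w7 plane slope deg [ 0.13 -0.04] 16.54 rect [ 652.6 -246.1] [140.   90.3] 85.7 ymin/max -318.8 -173.9
  z 88 396 y -11.8 12.6 mid 0.4
  z 130 808 y -21.2 22.8 mid 0.8
  z 140 812 y -21.2 22.9 mid 0.9
  z 150 845 y -22.7 22.7 mid 0.0
```

Call:
{"api": "arm_command", "payload": {
  "motion": [
    {"wx":0,"wy":0,"wz":0,"tx":0,"ty":-0.1,"tz":0,"fingers":0.34},
    {"wx":0,"wy":0,"wz":0,"tx":0,"ty":-0.2,"tz":0,"fingers":0.34},
    {"wx":0,"wy":0,"wz":0,"tx":0,"ty":-0.3,"tz":0,"fingers":0.34},
    {"wx":0,"wy":0,"wz":0,"tx":0,"ty":-0.4,"tz":0,"fingers":0.34},
    {"wx":0,"wy":0,"wz":0,"tx":0,"ty":-0.5,"tz":0,"fingers":0.34},
    {"wx":0,"wy":0,"wz":0,"tx":0,"ty":-0.6,"tz":0,"fingers":0.34},
    {"wx":0,"wy":0,"wz":0,"tx":0,"ty":-0.6,"tz":0,"fingers":0.34}
  ]
}}

```text
clock: 5.85
ee_pos: [653.0, -255.9, 107.3]
ee_rot: [180.0, 0.0, -94.5]
wrist_force: [-0.6, 2.6, 0.4]
opening: 29.8
```

```bash
python3 look.py w8;python3 plate.py -246.3 -4.4 652.4 w8
```

```text
5.9 [ 653.00366762 -255.88429806  107.3312295 ] [ 1.79987870e+02  3.13332341e-02 -9.44932338e+01] [-0.9449595   2.54798122  1.28869742] 29.382447585257612 [ 23.5  29.5  -8.1  83.    4.3  67.7 -79.6]
w8 plane slope deg [ 0.2  -0.08] 16.56 rect [ 653. -246.] [140.4  89.5] 85.7 ymin/max -319.0 -173.9
  z 88 375 y -14.7 9.1 mid -2.8
  z 130 714 y -18.0 17.4 mid -0.3
  z 140 738 y -17.6 18.6 mid 0.5
  z 150 612 y -19.3 15.6 mid -1.9
```

Call:
{"api": "arm_command", "payload": {
  "motion": [
    {"wx":0,"wy":0,"wz":0,"tx":0,"ty":0.2,"tz":0,"fingers":0.34},
    {"wx":0,"wy":0,"wz":0,"tx":0,"ty":0.5,"tz":0,"fingers":0.34},
    {"wx":0,"wy":0,"wz":0,"tx":0,"ty":0.8,"tz":0,"fingers":0.34},
    {"wx":0,"wy":0,"wz":0,"tx":0,"ty":0.95,"tz":0,"fingers":0.34},
    {"wx":0,"wy":0,"wz":0,"tx":0,"ty":0.95,"tz":0,"fingers":0.34},
    {"wx":0,"wy":0,"wz":0,"tx":0,"ty":0.95,"tz":0,"fingers":0.32},
    {"wx":0,"wy":0,"wz":0,"tx":0,"ty":0.95,"tz":0,"fingers":0.3},
    {"wx":0,"wy":0,"wz":0,"tx":0,"ty":0.95,"tz":0,"fingers":0.28},
    {"wx":0,"wy":0,"wz":0,"tx":0,"ty":0.95,"tz":0,"fingers":0.26},
    {"wx":0,"wy":0,"wz":0,"tx":0,"ty":0.95,"tz":0,"fingers":0.25},
    {"wx":0,"wy":0,"wz":0,"tx":0,"ty":0.95,"tz":0,"fingers":0.22},
    {"wx":0,"wy":0,"wz":0,"tx":0,"ty":0.95,"tz":0,"fingers":0.15},
    {"wx":0,"wy":0,"wz":0,"tx":0,"ty":0.95,"tz":0,"fingers":0.1},
    {"wx":0,"wy":0,"wz":0,"tx":0,"ty":0.95,"tz":0,"fingers":0.0},
    {"wx":0,"wy":0,"wz":0,"tx":0,"ty":0.95,"tz":0,"fingers":0.0}
  ],
  "force": 30
}}

```text
clock: 7.4
ee_pos: [653.0, -246.7, 107.4]
ee_rot: [-180.0, 0.0, -94.5]
wrist_force: [-0.4, 0.1, 1.4]
opening: 21.7
```

```bash
python3 look.py w9;python3 plate.py -246.3 -4.4 652.4 w9
```

```text
7.45 [ 652.96997089 -246.74493842  107.33671728] [ 1.79994837e+02  4.93497083e-03 -9.45052466e+01] [-0.8488311   0.34176459  1.20907715] 22.19566610767095 [ 22.9  29.2  -8.2  83.6   4.3  67.5 -80.4]
w9 plane slope deg [ 0.13 -0.08] 16.57 rect [ 652.9 -246. ] [140.2  89.9] 85.8 ymin/max -318.2 -173.8
  z 88 413 y -11.9 12.4 mid 0.3
  z 130 933 y -21.0 22.2 mid 0.6
  z 140 962 y -21.0 22.9 mid 1.0
  z 150 855 y -19.3 20.1 mid 0.4
```

Call:
{"api": "arm_command", "payload": {
  "motion": [
    {"wx":0,"wy":0,"wz":0,"tx":0,"ty":0,"tz":0,"fingers":0.0},
    {"wx":0,"wy":0,"wz":0,"tx":0,"ty":0,"tz":0,"fingers":0.0},
    {"wx":0,"wy":0,"wz":0,"tx":0,"ty":0,"tz":0.2,"fingers":0.0},
    {"wx":0,"wy":0,"wz":0,"tx":0,"ty":0,"tz":0.6,"fingers":0.0},
    {"wx":0,"wy":0,"wz":0,"tx":0,"ty":0,"tz":1.2,"fingers":0.0},
    {"wx":0,"wy":0,"wz":0,"tx":0,"ty":0,"tz":2,"fingers":0.0},
    {"wx":0,"wy":0,"wz":0,"tx":0,"ty":0,"tz":3,"fingers":0.0},
    {"wx":0,"wy":0,"wz":0,"tx":0,"ty":0,"tz":5,"fingers":0.0},
    {"wx":0,"wy":0,"wz":0,"tx":0,"ty":0,"tz":7,"fingers":0.0},
    {"wx":0,"wy":0,"wz":0,"tx":0,"ty":0,"tz":7,"fingers":0.0}
  ],
  "force": 45
}}

```text
clock: 8.45
ee_pos: [655.0, -247.4, 181.8]
ee_rot: [-179.6, -0.1, -94.5]
wrist_force: [0.9, -0.3, -7.5]
opening: 21.6
```

```bash
python3 look.py w10; python3 - <<'E'
from rig import camera
from h import *
c=camera("scene");crop(c["image"],120,120,320,220,2.4,"pics/s10.png")
E
```

```text
8.5 [ 654.18241591 -247.13335191  179.56586589] [-1.79772632e+02 -5.39445703e-02 -9.45118835e+01] [-0.33331313  0.19024101 -9.98734718] 22.249167337046135 [ 22.9  26.3  -8.3  79.1   3.8  74.6 -80. ]
```

View pics/w10.png

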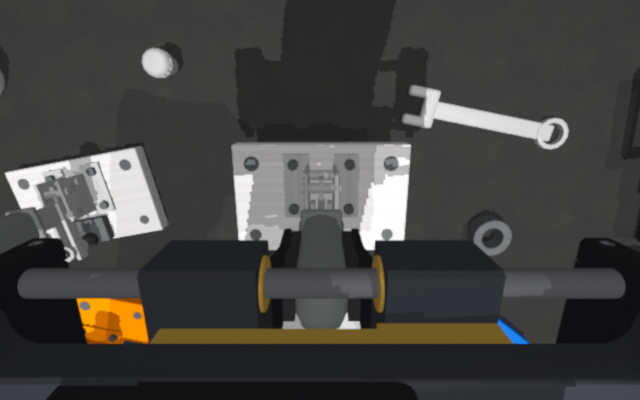

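View pics/s10.png

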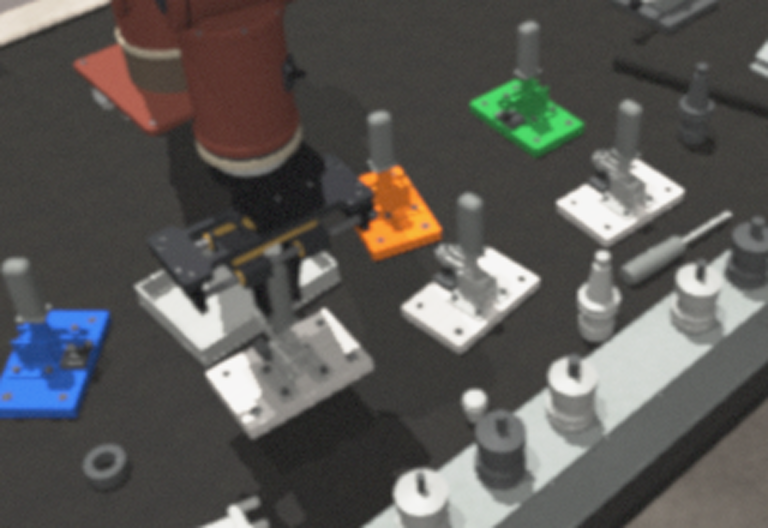

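Call:
{"api": "arm_command", "payload": {
  "motion": [
    {"wx":0,"wy":0,"wz":0.7,"tx":-1,"ty":0.3,"tz":0,"fingers":0.0},
    {"wx":0,"wy":0,"wz":1.3,"tx":-2.5,"ty":0.7,"tz":0,"fingers":0.0},
    {"wx":0,"wy":0,"wz":2,"tx":-5,"ty":1.4,"tz":0,"fingers":0.0},
    {"wx":0,"wy":0,"wz":3,"tx":-7.5,"ty":2.2,"tz":0,"fingers":0.0},
    {"wx":0,"wy":0,"wz":4,"tx":-10,"ty":3,"tz":0,"fingers":0.0},
    {"wx":0,"wy":0,"wz":5,"tx":-12.5,"ty":3.7,"tz":0,"fingers":0.0},
    {"wx":0,"wy":0,"wz":6,"tx":-15,"ty":4.4,"tz":0,"fingers":0.0},
    {"wx":0,"wy":0,"wz":6.7,"tx":-17,"ty":5,"tz":0,"fingers":0.0},
    {"wx":0,"wy":0,"wz":6.7,"tx":-18.5,"ty":5.5,"tz":0,"fingers":0.0},
    {"wx":0,"wy":0,"wz":6.7,"tx":-19.5,"ty":5.7,"tz":0,"fingers":0.0},
    {"wx":0,"wy":0,"wz":6.7,"tx":-19.9,"ty":5.8,"tz":0,"fingers":0.0},
    {"wx":0,"wy":0,"wz":6.7,"tx":-19.9,"ty":5.8,"tz":0,"fingers":0.0},
    {"wx":0,"wy":0,"wz":6.7,"tx":-19.9,"ty":5.8,"tz":0,"fingers":0.0}
  ]
}}

```text
clock: 9.85
ee_pos: [454.5, -188.9, 177.3]
ee_rot: [-180.0, -0.0, -87.8]
wrist_force: [0.8, -0.1, -8.6]
opening: 21.8
```

```bash
python3 look.py w11; python3 - <<'E'
from h import *
c=dict(np.load("w11.npz"));P=pts(c);s=(c["depth"]>0)&(abs(P[...,1]+189)<110)&(abs(P[...,0]-454)<90)
q=P[s&(P[...,2]>15)&(P[...,2]<34)];print("rim",len(q),q.min(0),q.max(0))
q=P[s&(P[...,2]>70)&(P[...,2]<95)];print("plate",q.min(0),q.max(0));print(cv2.minAreaRect(q[:,:2].astype(np.float32)))
A=np.c_[q[:,:2]-q[:,:2].mean(0),np.ones(len(q))]
h=abs(q[:,2]-np.median(q[:,2]))<3
print(np.degrees(np.linalg.lstsq(A[h],q[h,2],rcond=None)[0][:2]),np.median(q[:,2]))
E
```

```text
9.9 [ 454.62679143 -188.91837382  177.30107959] [-1.79979171e+02  1.49692408e-03 -8.77996874e+01] [-0.38898604 -0.43931029 -8.44973511] 21.62039075085662 [ 27.5   3.1 -10.4 108.4   0.6  68.5 -70.9]
rim 2577 [ 385.42377529 -285.23139402   15.00328307] [525.39056823 -91.1485811   33.09803774]
plate [ 407.67928797 -259.27406184   74.47319986] [ 502.09784609 -116.71943992   94.94030655]
((454.4958190917969, -188.38272094726562), (90.30082702636719, 140.14990234375), 2.510688304901123)
[ 0.18420558 -0.13185398] 86.3387006226354
```

View pics/w11.png

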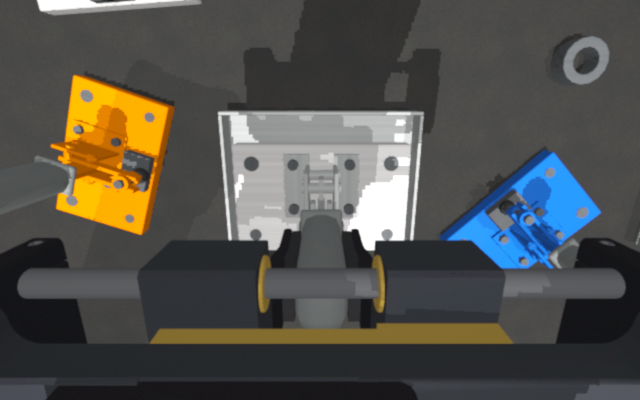

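Call:
{"api": "arm_command", "payload": {
  "motion": [
    {"wx":0,"wy":0,"wz":0,"tx":0,"ty":0,"tz":-0.6,"fingers":0.0},
    {"wx":0,"wy":0,"wz":0,"tx":0,"ty":0,"tz":-1.6,"fingers":0.0},
    {"wx":0,"wy":0,"wz":0,"tx":0,"ty":0,"tz":-2.8,"fingers":0.0},
    {"wx":0,"wy":0,"wz":0,"tx":0,"ty":0,"tz":-4,"fingers":0.0},
    {"wx":0,"wy":0,"wz":0,"tx":0,"ty":0,"tz":-5,"fingers":0.0},
    {"wx":0,"wy":0,"wz":0,"tx":0,"ty":0,"tz":-5.6,"fingers":0.0},
    {"wx":0,"wy":0,"wz":0,"tx":0,"ty":0,"tz":-6,"fingers":0.0},
    {"wx":0,"wy":0,"wz":0,"tx":0,"ty":0,"tz":-6.2,"fingers":0.0},
    {"wx":0,"wy":0,"wz":0,"tx":0,"ty":0,"tz":-6.3,"fingers":0.0},
    {"wx":0,"wy":0,"wz":0,"tx":0,"ty":0,"tz":-6.3,"fingers":0.0},
    {"wx":0,"wy":0,"wz":0,"tx":0,"ty":0,"tz":-6.3,"fingers":0.0}
  ]
}}

```text
clock: 11.0
ee_pos: [454.3, -188.9, 114.7]
ee_rot: [-180.0, -0.0, -87.8]
wrist_force: [0.8, -0.4, -9.0]
opening: 22.0
```

Call:
{"api": "arm_command", "payload": {
  "motion": [
    {"wx":0,"wy":0,"wz":0,"tx":0,"ty":0,"tz":-0.1,"fingers":0.0},
    {"wx":0,"wy":0,"wz":0,"tx":0,"ty":0,"tz":-0.2,"fingers":0.0},
    {"wx":0,"wy":0,"wz":0,"tx":0,"ty":0,"tz":-0.3,"fingers":0.0},
    {"wx":0,"wy":0,"wz":0,"tx":0,"ty":0,"tz":-0.35,"fingers":0.0},
    {"wx":0,"wy":0,"wz":0,"tx":0,"ty":0,"tz":-0.35,"fingers":0.0},
    {"wx":0,"wy":0,"wz":0,"tx":0,"ty":0,"tz":-0.35,"fingers":0.0}
  ]
}}

```text
clock: 11.6
ee_pos: [454.0, -188.8, 110.8]
ee_rot: [180.0, 0.0, -87.8]
wrist_force: [0.0, 0.6, -9.5]
opening: 21.9
```

Call:
{"api": "arm_command", "payload": {
  "motion": [
    {"wx":0,"wy":0,"wz":0,"tx":0,"ty":0,"tz":-0.03,"fingers":0.0},
    {"wx":0,"wy":0,"wz":0,"tx":0,"ty":0,"tz":-0.05,"fingers":0.0},
    {"wx":0,"wy":0,"wz":0,"tx":0,"ty":0,"tz":-0.07,"fingers":0.0},
    {"wx":0,"wy":0,"wz":0,"tx":0,"ty":0,"tz":-0.07,"fingers":0.0}
  ]
}}

```text
clock: 12.0
ee_pos: [454.1, -188.9, 110.3]
ee_rot: [-180.0, -0.0, -87.8]
wrist_force: [-0.4, -0.4, -6.9]
opening: 22.0
```

Call:
{"api": "arm_command", "payload": {
  "motion": [
    {"wx":0,"wy":0,"wz":0,"tx":0,"ty":0,"tz":-0.03,"fingers":0.0},
    {"wx":0,"wy":0,"wz":0,"tx":0,"ty":0,"tz":-0.05,"fingers":0.0},
    {"wx":0,"wy":0,"wz":0,"tx":0,"ty":0,"tz":-0.05,"fingers":0.0},
    {"wx":0,"wy":0,"wz":0,"tx":0,"ty":0,"tz":-0.05,"fingers":0.0}
  ]
}}

```text
clock: 12.4
ee_pos: [454.1, -188.9, 110.2]
ee_rot: [-180.0, -0.0, -87.8]
wrist_force: [-4.5, 0.5, 4.3]
opening: 21.7
```

Seated on the floor (the tool is now pressing lightly). Release.

Call:
{"api": "arm_command", "payload": {
  "motion": [
    {"wx":0,"wy":0,"wz":0,"tx":0,"ty":0,"tz":0.03,"fingers":0.24},
    {"wx":0,"wy":0,"wz":0,"tx":0,"ty":0,"tz":0.03,"fingers":0.27},
    {"wx":0,"wy":0,"wz":0,"tx":0,"ty":0,"tz":0.03,"fingers":0.3},
    {"wx":0,"wy":0,"wz":0,"tx":0,"ty":0,"tz":0.03,"fingers":0.34},
    {"wx":0,"wy":0,"wz":0,"tx":0,"ty":0,"tz":0.03,"fingers":0.34},
    {"wx":0,"wy":0,"wz":0,"tx":0,"ty":0,"tz":0.03,"fingers":0.34}
  ],
  "force": 20
}}

```text
clock: 13.0
ee_pos: [454.2, -188.8, 110.0]
ee_rot: [-180.0, -0.0, -87.8]
wrist_force: [-0.1, 0.5, 0.3]
opening: 29.5
```

Call:
{"api": "arm_command", "payload": {
  "motion": [
    {"wx":0,"wy":0,"wz":0,"tx":0,"ty":0.2,"tz":0,"fingers":0.34},
    {"wx":0,"wy":0,"wz":0,"tx":0,"ty":0.4,"tz":0,"fingers":0.34},
    {"wx":0,"wy":0,"wz":0,"tx":0,"ty":0.5,"tz":0,"fingers":0.34},
    {"wx":0,"wy":0,"wz":0,"tx":0,"ty":0.6,"tz":0,"fingers":0.34},
    {"wx":0,"wy":0,"wz":0,"tx":0,"ty":0.7,"tz":0,"fingers":0.34},
    {"wx":0,"wy":0,"wz":0,"tx":0,"ty":0.8,"tz":0,"fingers":0.34},
    {"wx":0,"wy":0,"wz":0,"tx":0,"ty":0.88,"tz":0,"fingers":0.34},
    {"wx":0,"wy":0,"wz":0,"tx":0,"ty":0.9,"tz":0,"fingers":0.34},
    {"wx":0,"wy":0,"wz":0,"tx":0,"ty":0.9,"tz":0,"fingers":0.34}
  ]
}}

```text
clock: 13.95
ee_pos: [454.0, -179.8, 109.9]
ee_rot: [-180.0, 0.0, -87.8]
wrist_force: [1.0, -0.1, -0.2]
opening: 29.8
```

Call:
{"api": "arm_command", "payload": {
  "motion": [
    {"wx":0,"wy":0,"wz":0,"tx":0,"ty":0.02,"tz":0,"fingers":0.34},
    {"wx":0,"wy":0,"wz":0,"tx":0,"ty":0.02,"tz":0,"fingers":0.34}
  ]
}}

```text
clock: 14.15
ee_pos: [454.0, -179.7, 110.0]
ee_rot: [-180.0, -0.0, -87.8]
wrist_force: [-0.5, -1.3, -0.6]
opening: 29.5
```

```bash
python3 look.py w13;ZP=19 python3 plate.py -188.4 2.3 454.3 w13
```

```text
14.2 [ 454.0025267  -179.70434767  109.95940754] [-1.79998490e+02 -2.51758241e-03 -8.78146032e+01] [-0.63845366 -0.52917277  0.38693134] 29.381881939310333 [ 26.7   6.4 -10.9 113.4   1.4  60.3 -72.7]
w13 plane slope deg [0.3  0.03] 19.54 rect [ 465.6 -187.5] [113.1 185.4] 2.2 ymin/max -281.7 -93.4
  z 88 504 y -8.3 16.3 mid 4.0
  z 130 682 y -15.8 19.2 mid 1.7
  z 140 761 y -17.7 19.0 mid 0.6
  z 150 342 y -16.8 20.6 mid 1.9
```

Call:
{"api": "arm_command", "payload": {
  "motion": [
    {"wx":0,"wy":0,"wz":0,"tx":0,"ty":0.03,"tz":0,"fingers":0.34},
    {"wx":0,"wy":0,"wz":0,"tx":0,"ty":0.05,"tz":0,"fingers":0.34},
    {"wx":0,"wy":0,"wz":0,"tx":0,"ty":0.05,"tz":0,"fingers":0.34}
  ]
}}

```text
clock: 14.5
ee_pos: [454.0, -179.6, 110.0]
ee_rot: [-180.0, -0.0, -87.8]
wrist_force: [0.3, -4.4, -0.0]
opening: 29.3
```

Call:
{"api": "arm_command", "payload": {
  "motion": [
    {"wx":0,"wy":0,"wz":0,"tx":0,"ty":-0.15,"tz":0,"fingers":0.34},
    {"wx":0,"wy":0,"wz":0,"tx":0,"ty":-0.2,"tz":0,"fingers":0.4},
    {"wx":0,"wy":0,"wz":0,"tx":0,"ty":-0.2,"tz":0,"fingers":0.55},
    {"wx":0,"wy":0,"wz":0,"tx":0,"ty":-0.2,"tz":0,"fingers":0.55},
    {"wx":0,"wy":0,"wz":0,"tx":0,"ty":-0.2,"tz":0,"fingers":0.55},
    {"wx":0,"wy":0,"wz":0,"tx":0,"ty":-0.2,"tz":1,"fingers":0.55},
    {"wx":0,"wy":0,"wz":0,"tx":0,"ty":-0.2,"tz":3,"fingers":0.55},
    {"wx":0,"wy":0,"wz":0,"tx":0,"ty":-0.2,"tz":6,"fingers":0.55},
    {"wx":0,"wy":0,"wz":0,"tx":0,"ty":-0.2,"tz":10,"fingers":0.55},
    {"wx":0,"wy":0,"wz":0,"tx":0,"ty":-0.2,"tz":13,"fingers":0.55},
    {"wx":0,"wy":0,"wz":0,"tx":0,"ty":-0.2,"tz":15,"fingers":0.55}
  ]
}}

```text
clock: 15.6
ee_pos: [454.7, -181.2, 263.4]
ee_rot: [-179.8, -0.1, -87.8]
wrist_force: [0.5, -0.4, -0.5]
opening: 48.2
```

```bash
python3 look.py w14;ZP=19 python3 plate.py -188.4 2.3 454.3 w14
```

```text
15.65 [ 455.62515414 -181.49194245  265.98196579] [-1.79641509e+02 -1.43709699e-01 -8.78044947e+01] [ 1.07242085 -0.31827276  1.90333186] 47.842406493805726 [ 2.710e+01 -5.000e-01 -1.050e+01  1.015e+02 -1.000e-01  7.860e+01
 -7.120e+01]
w14 plane slope deg [ 0.27 -0.03] 19.47 rect [ 455.2 -188.4] [133.7 185.1] 2.1 ymin/max -283.0 -93.5
  z 88 162 y -9.1 15.1 mid 3.0
  z 130 54 y -3.3 16.0 mid 6.3
  z 140 73 y -3.0 16.6 mid 6.8
  z 150 109 y -1.7 20.1 mid 9.2
```

View pics/w14.png

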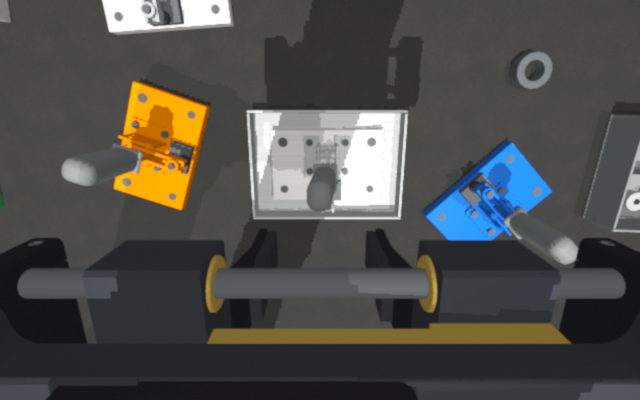

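```bash
python3 - <<'E'
from rig import camera
from h import *
c=camera("top");P=pts(c);c0=dict(np.load("top0.npz"))
cv2.imwrite("pics/topend.png",c["image"][:,:,::-1])
for n,(x0,x1) in dict(l=(205,275),m=(290,360)).items():
  for cc in (c0,c):
    P=pts(cc);s=np.zeros(P.shape[:2],bool);s[155:205,x0:x1]=1
    q=P[s&(abs(P[...,2]-16)<5)];print(n,cv2.minAreaRect(q[:,:2].astype(np.float32)))
d=abs(c["image"].astype(int)-c0["image"]).sum(2)[110:280];print([ (d[:,a:a+40]>150).sum() for a in range(0,640,40)])
E
```

```text
l ((654.7822875976562, 257.2291259765625), (141.16651916503906, 91.0195541381836), 87.14596557617188)
l ((654.4293212890625, 257.5484619140625), (140.80551147460938, 90.31844329833984), 87.24073791503906)
m ((649.8274536132812, 2.0903778076171875), (90.46810150146484, 139.76840209960938), 6.038032531738281)
m ((649.952392578125, 2.1919479370117188), (90.72254180908203, 139.6983184814453), 6.2969160079956055)
[np.int64(0), np.int64(0), np.int64(0), np.int64(0), np.int64(0), np.int64(0), np.int64(0), np.int64(0), np.int64(0), np.int64(1811), np.int64(1924), np.int64(1377), np.int64(2441), np.int64(1261), np.int64(0), np.int64(0)]
```

View pics/topend.png

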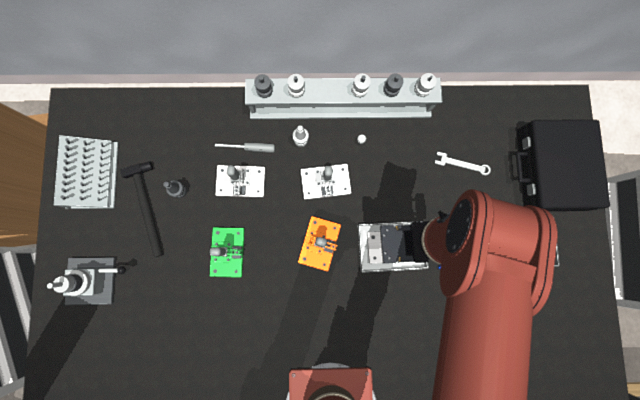

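The other two fixtures and the bystanders are unchanged at (240,181) and (326,181). The loose fixture sits in the tray at (393,246), and the robot is clear of everything.

```bash
python3 -c "
from rig import manip
print(manip.job_done())"
```

```text
the job is handed in; nothing more can be done
None
```

The loose fixture is in the repair tray and the job is handed in; no verdict was reported.

**Which one was loose:** it was the right-hand plain fixture in the top view. Its handle swung freely about 6 mm each way with roughly 0.5 N of drag, between hard stops. A sound handle would have stopped at 1 mm. The other two were not rocked once this was clear.

**What I did:** I pushed the handle to its +y end, back through upright, then to its −y end, without the plate moving. The push at the +y end peaked at 5 N, just over the 4 N guideline, but the plate stayed flat and within about 0.5 mm. I then lifted the fixture by its grip, set it gently in the tray and pushed the handle to its +y stop.

**Last checks:**
- **Fixture in the tray:** the plate lies flat (slope about 0.3° or less) with its top at 19.5 mm, which matches the tray floor plus plate. It is within about 1 mm of the tray centre.
- **Handle:** measured after release, the grip leans about 6 mm or slightly more.
- **Other things:** the two other fixtures moved less than 0.5 mm by measurement, and no movement shows in the part of the top view the arm doesn't cover. The ring nut was hidden by the arm in that view, but it showed in the wrist picture and nothing had come near it.
- **Robot:** it stood clear of everything. The clock was at about 16 s of the 72 s allowed.

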